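Unlock a tilt stand and wind its worm drive to the marker

TASK

Pull the hitch clip sideways out of the cross-drilled neck under the tilt stand's knob and lay it flat in the steel tray. With the clip out, wind the knob clockwise, regrasping as often as needed, until the pointer of the tilting flow cell lines up with the marker on the scale; leave the marker where it is set and do not shift the other things on the bench.

Things in the scene. Friction and masses are not known exactly. Their poses are not given: they have to be found in the camera images.
- knob_grip (a point): round black fluted knob, 48 mm diameter and 34 mm tall, on an upright worm shaft on the beige case at one end of the tilt stand; this point is on its axis at half its height, 115 mm above the bench. Its frame turns with the knob. Below it is a square steel neck, 26 mm wide, with a level cross hole.
- knob (a joint): turn of the knob, rad; 0 at the start, grows clockwise seen from above. The worm is self-locking and gives 1 rad of tilt for 45 rad of knob (8 degrees a turn). Turning takes about 0.12 N m; the knob stays where it is left. It reaches its end stops at -6 and 21 rad.
- neck_hole (a point): centre of the cross hole in the neck (hole 11 mm square, 26 mm long), on the knob's axis, 75 mm above the bench; fixed in the stand. Stand's axes: the hole runs along y, the clip comes out towards -y, the tilting cradle is on the +y side and its scale faces +x.
- clip_loop (a point): middle of the loop of the loose steel hitch clip, 75 mm above the bench at the start. Its x axis points level along the clip, from the neck out to the loop: the pull direction. The loop is 39 mm wide over its two parallel sides (along y; sides straight from x = -22 to +12 mm) and ends 28 mm beyond this point. Nothing is beneath it but base plate and bench, lower than 15 mm.
- clip_middle (a point): near the clip's centre of mass, at x = -40 mm from the loop's middle (same axes). Legs: the long one (y = +10 mm) goes through the hole, tip at x = -109 mm; the shorter one (y = -8 to -11 mm) lies beside the neck. Knob axis at x = -80 mm. Only friction holds the clip; after 50 mm of level pull it is free of the neck and can be lifted.
- tray_in (a point): centre of the inner floor of the open steel tray, heavy, 140 x 200 mm outside (x, y), walls 4 mm thick and 22 mm high, fixed
- cradle (a joint): tilt of the cradle with the flow cell, rad; 0 with the pointer straight up, grows as the pointer leans to the stand's +y (away from the knob)
- pointer_tip (a point): tip of the dark pointer that tilts with the cradle, 127 mm from the tilt axis (which is level, along the stand's x, 115 mm above the bench). Its z axis runs up along the pointer.
- marker (a joint): setting of the marker, rad, on the same axis and with the same zero and direction as the cradle: the pointer lines up when the two are equal. 0.20 to 0.26 at the start.
- marker_tip (a point): inner tip of the dark needle of the small bare-metal marker block (16 x 26 mm) clamped on the rim of the white scale sector, 130 mm from the tilt axis; its z axis points from the tilt axis out through the marker. It can be pushed along the scale and must not be.
- bottle: amber bottle, 64 mm diameter, 150 mm tall, bystander; origin under its base
- jar: white jar, 60 mm diameter, 75 mm tall, bystander; origin under its base
- beaker: glass beaker, 76 mm diameter, 95 mm tall, bystander; origin under its base
- wrench: steel wrench, 170 mm long, lying flat, bystander
- screwdriver: screwdriver, 170 mm long, lying flat, bystander
- end_plate: spare steel cell end plate, disc 84 mm diameter, 14 mm thick, lying flat, bystander
- meter: beige hand meter, 110 x 70 x 35 mm, bystander; origin under its base
- clip: the whole clip: 7 mm steel wire, 136 mm long, about 60 g; origin under the middle of its loop, axes as there. Its legs rest on a saddle (x = -50 to -24 mm) between two upright pegs, 8 mm thick (x = -36 mm, y = +-21.5 mm, tops 91 mm above the bench), which keep clip and knob from turning.
Things that resemble listed ones, but are neither listed nor needed, are in the scene too. What is shaped like the clip but brown or green is not meant.

How it is judged:
On the way, in this order (a step that is already met when the one before it is completed fails the run):
1. the clip is out of the neck (horizontal distance between clip_loop and neck_hole above 0.13 m), for 0.2 s.
2. the pointer lines up with the marker (angle between the z axis of pointer_tip and the z axis of marker_tip, either way round below 0.03 rad), for 0.2 s.
At the end, for the whole second after the job is handed in: the pointer lines up with the marker within 0.03 rad (about 4 mm at its tip), the knob is still, and the clip lies at rest flat on the floor of the tray (its plane within 0.25 rad of level, either side up), its middle inside the walls (angle between the z axis of pointer_tip and the z axis of marker_tip, either way round below 0.03 rad and x of clip_middle in the frame of tray_in between -0.055 and 0.055 m and y of clip_middle in the frame of tray_in between -0.085 and 0.085 m and z of clip_middle in the frame of tray_in below 0.016 m and velocity of joint knob between -0.1 and 0.1 rad/s and linear speed of clip below 0.03 m/s and (angle between clip_loop's own z axis and vertical below 0.25 rad or angle between clip_loop's own z axis and vertical above 2.89 rad)); the robot touches nothing.
It fails at once if the knob is forced while the clip is still in the neck (value of joint knob above 0.4 rad and horizontal distance between clip_loop and neck_hole below 0.11 m).
It fails at once if the marker is shifted along the scale (distance of marker_tip from where it was at the start of the episode above 0.004 m).
It fails at once if a bystander is shifted (distance of any of bottle, jar, beaker, wrench, screwdriver, end_plate, meter from where it was at the start of the episode above 0.03 m).
It also fails if it takes over 70 s, if anything falls off the work surface, if the arm or the gripper's body presses on something with over 40 N, if the wrist force passes 120 N, or if a joint passes its speed limit or range.

ROBOT

A 6-joint arm with a two-finger parallel gripper is mounted at the origin on the work surface. World frame = base frame: x ahead of the robot, y to its left, z up, the work surface at z = 0. Lengths are in m, angles in rad, forces in N, time in s.
With the tool pointing down it reaches from about 0.25 to 0.85 m from the base axis. Payload 12.5 kg.
Tool frame: the origin (TCP) lies at the very end of the fingers, on their centre line; the grasp point (between the pads) lies 19 mm behind it (manip.grip_depth is the distance from the TCP to the grasp point, in m); z points along the fingers, x is the direction in which the jaws open and shut, and the axes are right-handed (so a half turn about z gives the same grasp; the last joint's range is limited). The gripper opens to 93 mm and grips with 3 to 60 N. Pads are 15 mm wide; open, the fingers measure 128 mm over their backs; the gripper's body (75 mm by 188 mm) begins 65 mm behind the grasp point.
Start: joints at [1.098, 0.351, 1.652, -0, 1.139, -0.085], TCP at [0.208, 0.509, 0.219] pointing down, gripper open.
Joint ranges: [-2.75, 2.75], [-0.79, 2.1], [0.01, 2.65], [-1.57, 4.71], [0.07, 3.14], [-2.87, 2.87]. Speed limits (rad/s): [2.22, 2.22, 2.79, 3.14, 3.14, 3.14].

INTERFACE

Orientations are given as a 3x3 rotation matrix whose columns are the frame's x, y, z axes.
In Python, from rig import monitor, get_image, manip, finder gives the robot as it stands.
- The arm moves only by the tool arm_command, never from a script. Its argument "moves" is a list of rows, each a list of 7 numbers: the shift along the world's x, y, z in m, then the turn, a rotation vector about the world's x, y, z in degrees, then the finger opening in m, from 0 to 0.093. In form: [[dx, dy, dz, rx, ry, rz, grip], ...]. A call has 1 to 8 rows; each row shifts and turns the pose as measured when the row begins; what a row does not reach is not made up. A row lasts 1/12 s, in which the tool goes at most 41.7 mm and 7.16 degrees, less where a joint would pass 70% of its speed; a pose out of reach is approached as far as the arm can. A call with a gripper value outside its range is refused whole. The fingers move at their own pace and stop on an object; the grip force is fixed at half the most. Time passes only in rows, so rows that do not move let the fingers close. It gives the time, the measured TCP pose, the force and the opening at its end, in the units of the state.
- monitor.read_state(): the state, without advancing time (a new reading comes with each control period).
- get_image(name): name is "side" or "top" or "wrist"; returns a dict with "pixels" (420x560x3 uint8, red, green, blue), "range_z" (420x560 float32, m along the optical axis (not along the pixel's ray), 0 where there is no reading), "mtx" (3x3 intrinsics, pixels), "extrinsics" (4x4, takes a point from world to camera coordinates); the wrist camera has in their place "tool_from_camera" (4x4, takes a point from camera to tool coordinates, whose origin is the TCP and whose axes are the tool frame's). Camera axes: x right, y down, z forward; pixel columns grow to the right and rows downward; lengths in m; the calibration is good to about 2 mm. A picture is of the moment at which its call begins: read the wrist's pose just before it.
- manip.job_done(): hands the job in, once; it reports no verdict.
Trained networks look in a picture, given as the dict that the camera call returned (one of the last four; its "shot" number tells which), for a name from the list of things; names that differ only in an ending like _2 or _b are one class to them, and where a whole thing is asked for, a point or a joint stands for the part that bears it (a point fixed in the world has none). Each returns a list of dicts, best first, with "conf" (0 to 1); they miss things now and then, are a little off and sometimes report something else, mostly with a low value. They report only what shows in the picture. A call takes as long as a camera call. They do not tell look-alikes from the thing itself.
- finder.find_in(picture, name): "position" ([column, row] in pixels, amid what is visible of it).
The state is a dict: "t": time; "joint_positions": joint angles; "qd": joint speeds; "tau": joint torques, N m; "ee_pos": TCP position; "tool_rot": TCP orientation; "contact_force": force on the tool from outside, world axes, zero at the start; "ft_torque": the same for the moment, N m; "gripper_width": opening from 0.0 (shut) to 1.0 (fully open).
Only numpy, scipy, OpenCV 4.12 (cv2) and the standard library are available. Lean on these libraries where they do the work, as an engineer would, in place of code of your own. Each camera call takes 0.05 s, during which the arm holds its last target. There are 200 camera calls.

## Working session

There is one attempt and no reset: what is moved stays moved. The work goes in short steps, Python scripts to look and compute and a tool call to move; the robot and the scene stay as the last step left them, time stands still between calls to the robot, and variables do not carry over. Pictures are saved under pics/ and viewed, about 8 in all and at most 12, crops included, and the job is handed in when it is done.

Besides the shell and the picture viewer there is one more tool, called in YAML: its name, and indented under it one key for each argument. arm_command: Moves the arm, as the interface text tells. Its arguments: {"type":"object","properties":{"moves":{"type":"array"}},"required":["moves"]}

```bash
mkdir -p pics; cat > h.py <<'E'
import numpy as np, cv2
from rig import monitor, get_image, manip, finder
def world(p,u,v,st=None):
    K=np.array(p["mtx"]); u=np.atleast_1d(u); v=np.atleast_1d(v)
    z=p["range_z"][np.round(v).astype(int),np.round(u).astype(int)]
    c=np.stack([(u-K[0,2])/K[0,0]*z,(v-K[1,2])/K[1,1]*z,z,np.ones_like(z)])
    if "extrinsics" in p: w=np.linalg.inv(np.array(p["extrinsics"]))@c
    else:
        T=np.eye(4);T[:3,:3]=st["tool_rot"];T[:3,3]=st["ee_pos"]
        w=T@np.array(p["tool_from_camera"])@c
    return w[:3].T
def cloud(p,st=None):
    v,u=np.mgrid[:420,:560]; return world(p,u.ravel(),v.ravel(),st).reshape(420,560,3)
def save(p,n,crop=None,s=1):
    im=cv2.cvtColor(p["pixels"],cv2.COLOR_RGB2BGR)
    if crop: a,b,c,d=crop; im=im[b:d,a:c]
    cv2.imwrite("pics/"+n,cv2.resize(im,None,fx=s,fy=s,interpolation=cv2.INTER_CUBIC))
E
python3 - <<'E'
from h import *
t=get_image("top"); s=get_image("side")
np.savez("a.npz",**{k:np.array(t[k]) for k in("pixels","range_z","mtx","extrinsics")})
np.savez("b.npz",**{k:np.array(s[k]) for k in("pixels","range_z","mtx","extrinsics")})
im=np.vstack([t["pixels"],s["pixels"]]); 
save(t,"t.png",s=1.42); save(s,"s.png",s=1.42)
for nm,p in(("top",t),("side",s)):
  for n in["knob_grip","clip","clip_loop","clip_middle","tray_in","pointer_tip","marker_tip","bottle","jar","beaker","meter","end_plate","wrench","screwdriver"]:
    for r in finder.find_in(p,n)[:3]:
      print(nm,n,round(r["conf"],2),np.round(r["position"]),np.round(world(p,*r["position"])[0],3))
E
```

```text
top knob_grip 0.55 [299. 189.] [0.563 0.005 0.136]
top clip 0.72 [311. 200.] [ 0.546 -0.031  0.074]
top clip 0.7 [282. 139.] [0.763 0.046 0.001]
top clip 0.56 [415. 308.] [ 0.225 -0.325  0.004]
top clip_loop 0.73 [282. 133.] [ 0.789  0.044 -0.008]
top clip_loop 0.62 [315. 198.] [ 0.549 -0.044  0.075]
top clip_loop 0.57 [419. 326.] [ 0.173 -0.334 -0.003]
top clip_middle 0.73 [281. 131.] [0.79  0.048 0.007]
top clip_middle 0.56 [423. 324.] [ 0.179 -0.342  0.005]
top clip_middle 0.45 [314. 201.] [ 0.541 -0.039  0.073]
top tray_in 0.82 [407. 209.] [ 0.521 -0.328  0.002]
top pointer_tip 0.85 [250. 205.] [0.517 0.143 0.153]
top marker_tip 0.65 [320. 200.] [ 0.543 -0.058  0.071]
top marker_tip 0.6 [228. 151.] [0.633 0.188 0.275]
top bottle 0.83 [347. 126.] [ 0.758 -0.146  0.107]
top jar 0.8 [378. 260.] [ 0.362 -0.216  0.067]
top jar 0.66 [396. 145.] [ 0.719 -0.306  0.036]
top beaker 0.61 [172. 237.] [0.463 0.389 0.   ]
top meter 0.74 [396. 146.] [ 0.714 -0.303  0.035]
top end_plate 0.86 [173. 182.] [0.63  0.385 0.019]
top end_plate 0.53 [299. 194.] [0.551 0.003 0.13 ]
top wrench 0.88 [302. 
[... 431 characters left out ...]
0.337 -0.001]
side clip_loop 0.43 [369. 228.] [ 0.787  0.051 -0.003]
side clip_middle 0.66 [191. 344.] [ 0.154 -0.325  0.004]
side clip_middle 0.47 [312. 225.] [ 0.392 -0.873  1.157]
side clip_middle 0.45 [376. 237.] [0.799 0.006 0.002]
side tray_in 0.91 [316. 336.] [ 0.524 -0.345  0.007]
side marker_tip 0.56 [325. 152.] [0.63  0.179 0.27 ]
side bottle 0.96 [380. 268.] [ 0.752 -0.179  0.081]
side jar 0.6 [260. 303.] [ 0.369 -0.254  0.075]
side beaker 0.76 [271. 164.] [0.455 0.4   0.04 ]
side meter 0.97 [380. 318.] [ 0.721 -0.321  0.033]
side end_plate 0.79 [315. 163.] [0.643 0.416 0.011]
side wrench 0.69 [254. 250.] [ 0.361 -0.003  0.005]
side screwdriver 0.43 [233. 192.] [0.295 0.273 0.026]
```

View pics/t.png

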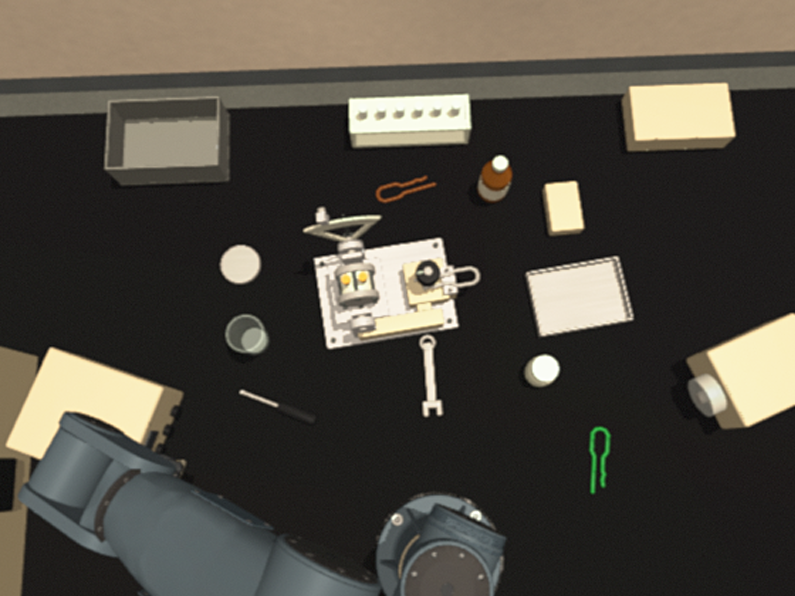

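View pics/s.png

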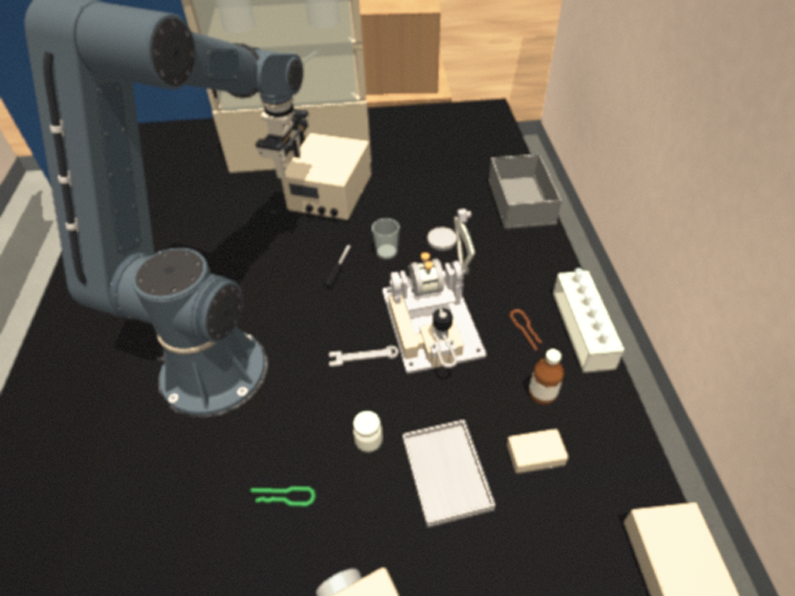

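View 1 (top) shows three clip shapes. The steel one at (460,275) sits in the neck under the black knob, the brown one is at (405,188) and the green one at (600,460). Only the steel one fits. The tray is at (580,297), and the pointer and scale are at (345,225). View 2 (side) agrees, with the clip at (443,345). Next I'll fit the geometry from the depth and confirm the clip with a crop.

```bash
python3 - <<'E'
from h import *
for f in("a","b"):
    p=dict(np.load(f+".npz")); C=cloud(p); P=C.reshape(-1,3); col=p["pixels"].reshape(-1,3).astype(int)
    reg=(P[:,0]>.45)&(P[:,0]<.68)&(P[:,1]>-.15)&(P[:,1]<.08)
    k=reg&(P[:,2]>.118)&(P[:,2]<.14)&(col.max(1)<90)
    print(f,"knob",k.sum(),P[k].min(0).round(3),P[k].max(0).round(3),P[k].mean(0).round(3))
    c=reg&(P[:,2]>.065)&(P[:,2]<.086)&(P[:,1]<-.035)
    Q=P[c]; print("clip",len(Q),Q.min(0).round(3),Q.max(0).round(3),Q.mean(0).round(3))
    for q in Q[np.argsort(Q[:,1])][::max(1,len(Q)//25)]: print(q.round(3),end=' ')
    w=(P[:,0]>.38)&(P[:,0]<.65)&(P[:,1]>-.5)&(P[:,1]<-.19)&(P[:,2]>-.01)&(P[:,2]<.05)&(col.min(1)>110)
    r=cv2.minAreaRect(P[w][:,:2].astype(np.float32)); print("\ntray",r)
    w=(P[:,0]>.38)&(P[:,0]<.7)&(P[:,1]>-.13)&(P[:,1]<.25)&(P[:,2]>.0)&(P[:,2]<.03)&(col.min(1)>110)
    r=cv2.minAreaRect(P[w][:,:2].astype(np.float32)); print("base",r)
    if f=="a": save(p,"tc.png",(210,130,350,250),5)
E
```

```text
a knob 150 [ 0.533 -0.022  0.12 ] [0.58  0.021 0.139] [ 0.555 -0.002  0.131]
clip 229 [ 0.526 -0.106  0.065] [ 0.584 -0.035  0.086] [ 0.556 -0.061  0.075]
[ 0.569 -0.106  0.076] [ 0.569 -0.103  0.075] [ 0.566 -0.1    0.075] [ 0.548 -0.096  0.076] [ 0.573 -0.091  0.083] [ 0.574 -0.085  0.082] [ 0.577 -0.081  0.072] [ 0.541 -0.075  0.081] [ 0.542 -0.069  0.08 ] [ 0.576 -0.062  0.077] [ 0.572 -0.059  0.082] [ 0.571 -0.056  0.076] [ 0.531 -0.055  0.066] [ 0.57  -0.053  0.08 ] [ 0.583 -0.052  0.065] [ 0.561 -0.05   0.068] [ 0.528 -0.049  0.066] [ 0.564 -0.047  0.079] [ 0.53  -0.046  0.072] [ 0.563 -0.044  0.082] [ 0.527 -0.043  0.072] [ 0.554 -0.041  0.073] [ 0.581 -0.039  0.073] [ 0.554 -0.038  0.071] [ 0.533 -0.037  0.073] [ 0.56  -0.035  0.075] 
tray ((0.4932456910610199, -0.319144070148468), (0.20863077044487, 0.2448291927576065), 8.719156265258789)
base ((0.5447081327438354, 0.07568193972110748), (0.35796669125556946, 0.2857165038585663), 75.87223052978516)
b knob 99 [ 0.536 -0.032  0.118] [0.578 0.01  0.136] [ 0.556 -0.015  0.129]
clip 174 [ 0.526 -0.113  0.065] [ 0.582 -0.035  0.08
[... 214 characters left out ...]
575 -0.075  0.077] [ 0.572 -0.07   0.081] [ 0.57  -0.066  0.082] [ 0.557 -0.062  0.068] [ 0.544 -0.061  0.079] [ 0.567 -0.06   0.079] [ 0.531 -0.059  0.073] [ 0.578 -0.057  0.074] [ 0.534 -0.056  0.085] [ 0.559 -0.055  0.069] [ 0.528 -0.053  0.072] [ 0.532 -0.053  0.076] [ 0.575 -0.051  0.084] [ 0.553 -0.05   0.069] [ 0.576 -0.048  0.085] [ 0.573 -0.047  0.084] [ 0.563 -0.046  0.079] [ 0.56  -0.043  0.081] [ 0.581 -0.041  0.07 ] [ 0.551 -0.04   0.067] [ 0.531 -0.037  0.068] 
tray ((0.4918104410171509, -0.3079092502593994), (0.20693843066692352, 0.2520267367362976), 7.61680793762207)
base ((0.5265950560569763, 0.07071027904748917), (0.28054776787757874, 0.28567826747894287), 87.7601089477539)
```

View pics/tc.png

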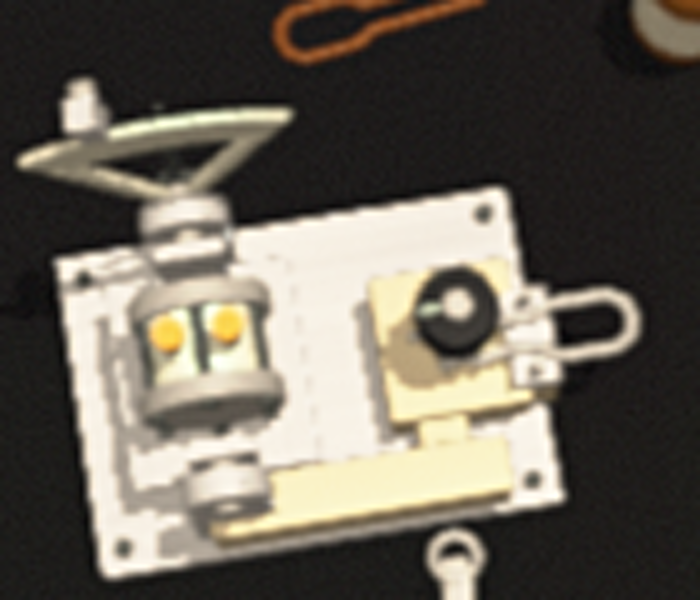

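View 3 (crop) confirms the plain steel clip, its loop at about (600,322), going into the neck under the black knob at (457,310). It runs between two pegs at (525,300) and (535,372). Its pull direction is roughly world -y. Next I'll move over it and look with the wrist camera.

```bash
python3 - <<'E'
from h import *
s=monitor.read_state(); print(s["t"],s["ee_pos"],s["tool_rot"],s["gripper_width"])
E
```

```text
1.5 [0.20797708 0.50916762 0.21863967] [[ 3.78156188e-01  9.25741809e-01 -8.61912111e-07]
 [ 9.25741809e-01 -3.78156187e-01  1.41906129e-05]
 [ 1.28109063e-05 -6.16417617e-06 -1.00000000e+00]] 1.0009814636977623
```

arm_command:
  moves:
    - [0, 0, 0.04, 0, 0, 0, 0.093]
    - [0, 0, 0.04, 0, 0, 0, 0.093]
    - [0.01, -0.02, 0.033, 0, 0, 0, 0.093]
    - [0.02, -0.035, 0.005, 0, 0, 0, 0.093]
    - [0.02, -0.035, 0, 0, 0, 0, 0.093]
    - [0.02, -0.035, 0, 0, 0, 0, 0.093]
    - [0.02, -0.035, 0, 0, 0, 0, 0.093]
    - [0.02, -0.035, 0, 0, 0, 0, 0.093]

```text
t: 2.17
ee_pos: [0.3169, 0.3098, 0.3413]
tool_rot: [[0.369, 0.929, 0.001], [0.929, -0.369, -0.001], [-0.0, 0.002, -1.0]]
contact_force: [1.0, 0.8, -0.5]
gripper_width: 0.998
```

arm_command:
  moves:
    - [0.021, -0.034, 0, 0, 0, -5, 0.093]
    - [0.021, -0.034, 0, 0, 0, -5, 0.093]
    - [0.021, -0.034, 0, 0, 0, -5, 0.093]
    - [0.021, -0.034, 0, 0, 0, -5, 0.093]
    - [0.021, -0.034, 0, 0, 0, -5, 0.093]
    - [0.021, -0.034, 0, 0, 0, -5, 0.093]
    - [0.021, -0.034, 0, 0, 0, -5, 0.093]
    - [0.021, -0.034, 0, 0, 0, -5, 0.093]

```text
t: 2.83
ee_pos: [0.4882, 0.0234, 0.3437]
tool_rot: [[0.893, 0.449, 0.007], [0.449, -0.893, -0.002], [0.005, 0.005, -1.0]]
contact_force: [0.7, 1.6, -0.1]
gripper_width: 1.002
```

arm_command:
  moves:
    - [0.021, -0.034, 0, 0, 0, -5, 0.093]
    - [0.021, -0.034, 0, 0, 0, -5, 0.093]
    - [0.021, -0.034, 0, 0, 0, -5, 0.093]
    - [0.01, -0.02, 0, 0, 0, -5, 0.093]
    - [0, 0, -0.02, 0, 0, 0, 0.08]
    - [0, 0, 0, 0, 0, 0, 0.07]

```text
t: 3.33
ee_pos: [0.5653, -0.1124, 0.3221]
tool_rot: [[0.996, 0.085, 0.006], [0.085, -0.996, -0.005], [0.006, 0.006, -1.0]]
contact_force: [0.0, 0.4, -0.7]
gripper_width: 0.902
```

```bash
cat >> h.py <<'E'
def snap(n=None,cam="wrist",s=1,crop=None):
    st=monitor.read_state(); p=get_image(cam)
    if n: save(p,n,crop,s)
    return p,st,cloud(p,st)
E
python3 - <<'E'
from h import *
p,st,C=snap("w1.png",s=1.4)
print(st["ee_pos"],np.degrees(np.arctan2(st["tool_rot"][1][0],st["tool_rot"][0][0])))
np.savez("w1.npz",C=C,px=p["pixels"])
for n in("clip_loop","knob_grip","marker_tip","pointer_tip"):
  for r in finder.find_in(p,n)[:2]: print(n,round(r["conf"],2),np.round(r["position"]),np.round(world(p,*r["position"],st)[0],3))
E
```

```text
[ 0.56527584 -0.11235132  0.32208468] 4.866446240073519
clip_loop 0.72 [270. 142.] [ 0.548 -0.077  0.   ]
clip_loop 0.65 [446.  69.] [0.781 0.041 0.001]
knob_grip 0.82 [282.  76.] [ 0.558 -0.002  0.133]
pointer_tip 0.66 [267. 134.] [ 0.545 -0.063  0.077]
pointer_tip 0.55 [246.   3.] [0.504 0.095 0.011]
```

View pics/w1.png

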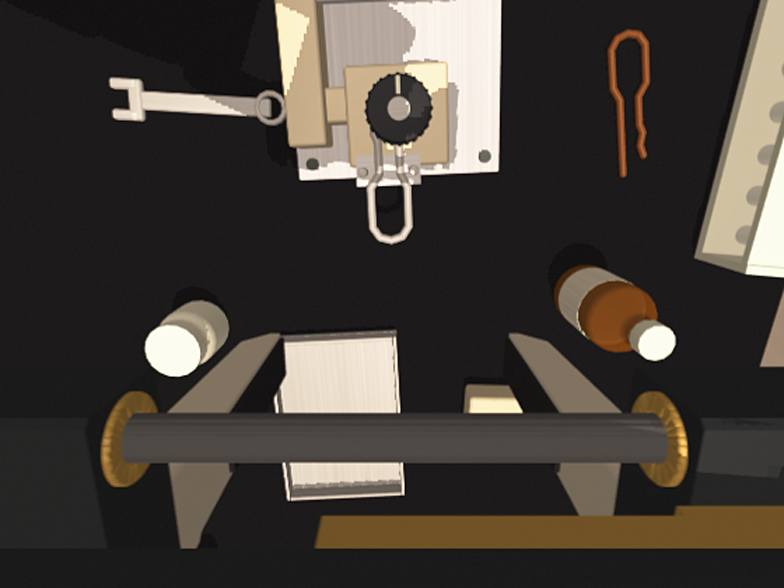

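View 4 (wrist) shows the knob at (398,108), the clip loop at (390,215) and the tray at (340,410). The bottle and jar stand well apart. Next I'll fit the clip, stand and tray axes.

```bash
python3 - <<'E'
from h import *
d=np.load("w1.npz"); C=d["C"]; px=d["px"].astype(int)
S=C[120:180,255:305].reshape(-1,3)
Q=S[(S[:,2]>.066)&(S[:,2]<.086)]; print(len(Q),Q.min(0).round(4),Q.max(0).round(4))
for lo,hi in((-.12,-.105),(-.105,-.095),(-.095,-.085),(-.085,-.075),(-.075,-.065)):
    q=Q[(Q[:,1]>lo)&(Q[:,1]<hi)]
    if len(q): print(lo,len(q),q[:,0].min().round(4),q[:,0].max().round(4),q[:,2].mean().round(4))
K=C[40:110,250:320].reshape(-1,3); k=K[(K[:,2]>.125)&(K[:,2]<.14)]
print("knob",cv2.minEnclosingCircle(k[:,:2].astype(np.float32)),k.mean(0))
W=C.reshape(-1,3); col=px.reshape(-1,3)
w=(W[:,2]>.005)&(W[:,2]<.025)&(col.min(1)>90)&(W[:,0]>.4)&(W[:,0]<.7)&(W[:,1]<.0)&(W[:,1]>-.07)
P=W[w]; # front edge of base
import collections
e=[]
for x in np.arange(.49,.63,.01):
    q=P[(P[:,0]>x)&(P[:,0]<x+.01)]
    if len(q): e.append((q[q[:,1].argmin()]))
e=np.array(e); print("edge",np.round(e,3).tolist()); print("edge deg",np.degrees(np.arctan(np.polyfit(e[:,0],e[:,1],1)[0])))
t=C[230:365,195:295].reshape(-1,3); tc=px[230:365,195:295].reshape(-1,3)
m=(t[:,2]>-.01)&(t[:,2]<.03)&(tc.min(1)>90); T=t[m]
print("tray",len(T),np.percentile(T,[.5,99.5],axis=0).round(3),cv2.minAreaRect(T[:,:2].astype(np.float32)))
a=dict(np.load("a.npz"));A=cloud(a)[180:240,365:450].reshape(-1,3);c=a["pixels"][180:240,365:450].reshape(-1,3)
A=A[(c.min(1)>110)&(A[:,2]<.03)&(A[:,2]>-.01)];print("tray top",len(A),A.mean(0),cv2.minAreaRect(A[:,:2].astype(np.float32)))
E
```

```text
1022 [ 0.529  -0.1098  0.0686] [ 0.585  -0.0432  0.0837]
-0.12 58 0.5493 0.5744 0.0776
-0.105 130 0.5424 0.5797 0.0774
-0.095 97 0.5417 0.5809 0.0772
-0.085 87 0.5397 0.5801 0.0774
-0.075 100 0.5391 0.5777 0.0775
knob ((0.5599910020828247, -0.0028328292537480593), 0.025115620344877243) [ 0.56004055 -0.00289631  0.13164014]
edge [[0.49, -0.061, 0.011], [0.5, -0.06, 0.011], [0.511, -0.059, 0.012], [0.521, -0.057, 0.01], [0.588, -0.049, 0.012], [0.591, -0.048, 0.01], [0.6, -0.048, 0.012], [0.61, -0.047, 0.01], [0.621, -0.045, 0.011], [0.631, -0.044, 0.009]]
edge deg 7.130094117219672
tray 6101 [[ 0.453 -0.433  0.001]
 [ 0.6   -0.222  0.023]] ((0.5198231935501099, -0.3371179401874542), (0.14681529998779297, 0.21892039477825165), 7.7815985679626465)
tray top 3012 [ 0.524244   -0.32903616  0.00522905] ((0.5259529948234558, -0.3303997814655304), (0.14755390584468842, 0.21312370896339417), 8.110383033752441)
```

The stand yaw is 7°. The loop middle is at (0.560, -0.083), consistent with the knob at (0.560, -0.003), the 80 mm distance and the 10 mm leg offset. The tray centre is at (0.523, -0.333) with yaw about 8°. I'll descend.

arm_command:
  moves:
    - [-0.005, 0.03, -0.02, 0, 0, 2, 0.06]
    - [0, 0, -0.036, 0, 0, 0, 0.06]
    - [0, 0, -0.036, 0, 0, 0, 0.06]
    - [0, 0, -0.036, 0, 0, 0, 0.06]
    - [0, 0, -0.036, 0, 0, 0, 0.06]
    - [0, 0, -0.03, 0, 0, 0, 0.06]
    - [0, 0, 0, 0, 0, 0, 0.06]

```text
t: 4.17
ee_pos: [0.5623, -0.0741, 0.1361]
tool_rot: [[0.99, 0.135, 0.032], [0.135, -0.991, -0.01], [0.03, 0.014, -0.999]]
contact_force: [-0.1, 0.9, -1.1]
gripper_width: 0.647
```

arm_command:
  moves:
    - [-0.002, -0.008, -0.02, 0.6, 1.8, 0, 0.06]
    - [0, 0, -0.02, 0, 0, 0, 0.06]
    - [0, 0, 0, 0, 0, 0, 0.06]

```text
t: 4.42
ee_pos: [0.5622, -0.0808, 0.1001]
tool_rot: [[0.99, 0.139, 0.003], [0.139, -0.99, 0.0], [0.003, 0.0, -1.0]]
contact_force: [-0.5, 0.7, -0.1]
gripper_width: 0.646
```

arm_command:
  moves:
    - [-0.002, -0.002, -0.017, 0, 0, -1, 0.06]
    - [0, 0, -0.017, 0, 0, 0, 0.06]
    - [0, 0, 0, 0, 0, 0, 0.06]
    - [0, 0, 0, 0, 0, 0, 0.03]
    - [0, 0, 0, 0, 0, 0, 0.03]
    - [0, 0, 0, 0, 0, 0, 0.03]
    - [0, 0, 0, 0, 0, 0, 0.03]

```text
t: 5.0
ee_pos: [0.5677, -0.0824, 0.081]
tool_rot: [[0.992, 0.125, 0.02], [0.125, -0.992, -0.004], [0.02, 0.006, -1.0]]
contact_force: [-0.8, -0.4, 0.2]
gripper_width: 0.407
```

arm_command:
  moves:
    - [0, 0, 0, 0, 0, 0, 0.06]
    - [0, 0, 0, 0, 0, 0, 0.06]

```text
t: 5.17
ee_pos: [0.5685, -0.0825, 0.0827]
tool_rot: [[0.992, 0.125, 0.023], [0.125, -0.992, -0.004], [0.022, 0.007, -1.0]]
contact_force: [0.3, -0.0, -0.1]
gripper_width: 0.506
```

```bash
python3 - <<'E'
from h import *
p,st,C=snap("w2.png",s=1.4)
print({k:np.round(v,3).tolist() for k,v in st.items()})
E
```

```text
{'t': 5.167, 'joint_positions': [-0.226, 0.555, 1.714, 0.001, 0.85, -0.352], 'qd': [-0.001, -0.012, -0.002, -0.0, 0.005, -0.001], 'tau': [0.028, -55.835, -23.301, 0.056, -0.024, 0.001], 'ee_pos': [0.568, -0.082, 0.083], 'tool_rot': [[0.992, 0.125, 0.023], [0.125, -0.992, -0.004], [0.022, 0.007, -1.0]], 'contact_force': [0.332, -0.005, -0.11], 'ft_torque': [-0.016, 0.073, -0.011], 'gripper_width': 0.506}
```

View pics/w2.png

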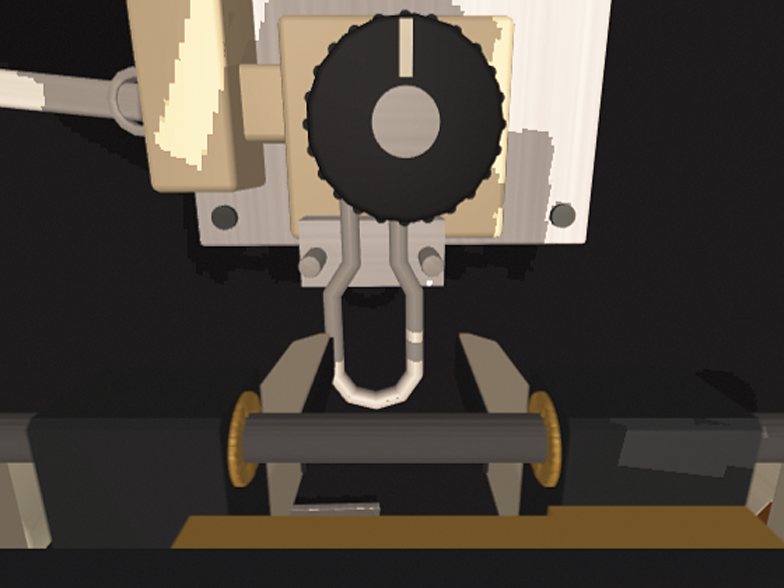

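View 5 (wrist, near): the fingers straddle the loop at (378,370) but are still above it and about 8 mm too far +x. The arm creeps up about 1 mm in each zero row, so I'll compensate for that.

arm_command:
  moves:
    - [-0.008, 0, 0, 0.4, 1.3, 0, 0.06]
    - [-0.001, 0, -0.01, 0, 0.1, 0, 0.06]
    - [-0.0005, 0, -0.01, 0, 0.1, 0, 0.06]
    - [-0.0005, 0, -0.002, 0, 0.1, 0, 0.06]

```text
t: 5.55
ee_pos: [0.5574, -0.0826, 0.0593]
tool_rot: [[0.992, 0.125, -0.007], [0.125, -0.992, 0.003], [-0.007, -0.004, -1.0]]
contact_force: [0.5, 0.5, 0.0]
gripper_width: 0.645
```

arm_command:
  moves:
    - [0.003, 0, 0.004, 0, -0.4, 0, 0.06]
    - [-0.0002, 0, -0.0005, 0, 0, 0, 0.06]

```text
t: 5.72
ee_pos: [0.5596, -0.0825, 0.0612]
tool_rot: [[0.992, 0.125, -0.003], [0.125, -0.992, 0.004], [-0.002, -0.004, -1.0]]
contact_force: [-0.3, -0.7, -0.0]
gripper_width: 0.643
```

arm_command:
  moves:
    - [0.0005, 0, 0.005, 0, 0, 0, 0.03]
    - [-0.0003, 0, -0.0007, 0, 0, 0, 0.03]
    - [-0.0003, 0, -0.0007, 0, 0, 0, 0.03]
    - [-0.0003, 0, -0.0007, 0, 0, 0, 0.03]
    - [-0.0003, 0, -0.0007, 0, 0, 0, 0.03]

```text
t: 6.13
ee_pos: [0.5597, -0.0826, 0.0646]
tool_rot: [[0.992, 0.125, -0.001], [0.125, -0.992, 0.004], [-0.0, -0.004, -1.0]]
contact_force: [-0.0, -0.4, 3.1]
gripper_width: 0.403
```

arm_command:
  moves:
    - [-0.0003, 0, -0.0007, 0, 0, 0, 0.03]
    - [-0.0003, 0, -0.0007, 0, 0, 0, 0.03]

```text
t: 6.3
ee_pos: [0.5598, -0.0826, 0.0641]
tool_rot: [[0.992, 0.125, 0.001], [0.125, -0.992, 0.004], [0.002, -0.003, -1.0]]
contact_force: [-1.5, 0.2, 9.7]
gripper_width: 0.41
```

arm_command:
  moves:
    - [0, -0.001, 0.0003, 0, 0, 0, 0.03]
    - [0.001, -0.01, 0, 0, 0, 0, 0.03]
    - [0.0015, -0.012, 0, 0, 0, 0, 0.03]
    - [0.0015, -0.012, 0, 0, 0, 0, 0.03]

```text
t: 6.63
ee_pos: [0.5636, -0.1178, 0.0645]
tool_rot: [[0.992, 0.127, 0.0], [0.127, -0.992, 0.004], [0.001, -0.004, -1.0]]
contact_force: [-0.6, 0.6, 0.1]
gripper_width: 0.406
```

arm_command:
  moves:
    - [0.0015, -0.012, 0, 0, 0, 0, 0.03]
    - [0.0015, -0.012, 0, 0, 0, 0, 0.03]
    - [0.0015, -0.015, 0, 0, 0, 0, 0.03]
    - [0.0015, -0.015, 0, 0, 0, 0, 0.03]
    - [0, 0, 0, 0, 0, 0, 0.03]

```text
t: 7.05
ee_pos: [0.5696, -0.182, 0.0636]
tool_rot: [[0.992, 0.124, -0.0], [0.124, -0.992, 0.004], [0.0, -0.004, -1.0]]
contact_force: [0.4, 0.2, -0.9]
gripper_width: 0.408
```

```bash
python3 - <<'E'
from h import *
p,st,C=snap("w3.png",s=1.0)
print(st["ee_pos"],st["contact_force"])
E
```

```text
[ 0.56960058 -0.18201425  0.06358891] [ 0.40687904  0.20565418 -0.87026408]
```

View pics/w3.png

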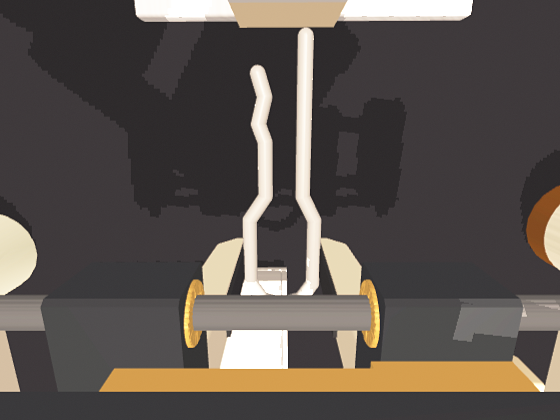

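View 6 (wrist): the clip is fully out, level and held by the loop, with the long leg's tip at (305,35), clear of the saddle. I'll lift a little and carry it to the tray.

arm_command:
  moves:
    - [0, -0.005, 0.015, 0, 0, 0, 0.03]
    - [-0.006, -0.027, 0.01, 0, 0, 0, 0.03]
    - [-0.006, -0.027, 0, 0, 0, 0, 0.03]
    - [-0.006, -0.027, 0, 0, 0, 0, 0.03]
    - [-0.006, -0.027, 0, 0, 0, 0, 0.03]
    - [-0.006, -0.027, 0, 0, 0, 0, 0.03]
    - [-0.006, -0.025, 0, 0, 0, 0, 0.03]
    - [-0.002, -0.01, 0, 0, 0, 0, 0.03]

```text
t: 7.77
ee_pos: [0.528, -0.3601, 0.0881]
tool_rot: [[0.992, 0.128, -0.004], [0.128, -0.992, 0.006], [-0.004, -0.007, -1.0]]
contact_force: [-0.1, 0.1, -1.3]
gripper_width: 0.405
```

arm_command:
  moves:
    - [0, -0.013, -0.015, 0.3, -0.2, 0, 0.03]
    - [0, 0, -0.02, 0, 0, 0, 0.03]
    - [0, 0, -0.02, 0, 0, 0, 0.03]
    - [0, 0, -0.012, 0, 0, 0, 0.03]
    - [0, 0, 0, 0, 0, 0, 0.03]

```text
t: 8.18
ee_pos: [0.5275, -0.3749, 0.0189]
tool_rot: [[0.992, 0.125, 0.0], [0.125, -0.992, 0.011], [0.002, -0.011, -1.0]]
contact_force: [-0.3, -0.1, -1.2]
gripper_width: 0.407
```

arm_command:
  moves:
    - [0, 0, -0.01, -0.6, 0, 0, 0.03]
    - [0, 0, -0.002, 0, 0, 0, 0.03]

```text
t: 8.35
ee_pos: [0.5279, -0.3739, 0.007]
tool_rot: [[0.992, 0.125, -0.0], [0.125, -0.992, 0.001], [-0.0, -0.001, -1.0]]
contact_force: [-0.7, 0.6, -1.6]
gripper_width: 0.409
```

arm_command:
  moves:
    - [0, 0, -0.001, 0, 0, 0, 0.06]
    - [0, 0, -0.0005, 0, 0, 0, 0.06]
    - [0, 0, -0.0003, 0, 0, 0, 0.06]
    - [0, 0, 0, 0, 0, 0, 0.06]
    - [0, 0, 0, 0, 0, 0, 0.06]
    - [0, 0, 0.02, 0, 0, 0, 0.06]
    - [0, 0, 0.04, 0, 0, 0, 0.06]
    - [0, 0, 0.04, 0, 0, 0, 0.06]

```text
t: 9.02
ee_pos: [0.5262, -0.3708, 0.1044]
tool_rot: [[0.992, 0.127, -0.007], [0.127, -0.992, 0.008], [-0.006, -0.009, -1.0]]
contact_force: [-0.3, -0.6, 0.5]
gripper_width: 0.647
```

arm_command:
  moves:
    - [0, 0.01, 0.04, 0, 0, 0, 0.06]
    - [0.002, 0.035, 0.02, 0, 0, 0, 0.07]
    - [0.003, 0.037, 0.02, 0, 0, 0, 0.07]
    - [0.003, 0.037, 0.01, 0, 0, 0, 0.07]
    - [0.003, 0.037, 0, 0, 0, 0, 0.07]
    - [0.003, 0.037, 0, 0, 0, 0, 0.07]

```text
t: 9.52
ee_pos: [0.5417, -0.1798, 0.2107]
tool_rot: [[0.993, 0.117, 0.01], [0.117, -0.993, -0.003], [0.01, 0.004, -1.0]]
contact_force: [0.6, -0.4, -0.8]
gripper_width: 0.752
```

```bash
python3 - <<'E'
from h import *
print(monitor.read_state()["ee_pos"],monitor.read_state()["tool_rot"])
pt,_,Ct=snap(cam="top"); ps,_,Cs=snap(cam="side"); 
a=pt["pixels"][110:260,200:450]; b=ps["pixels"][130:370,240:420]
im=np.vstack([cv2.resize(a,(800,480))[:, :800]]); 
cv2.imwrite("pics/c1.png",cv2.cvtColor(cv2.resize(a,(800,480),interpolation=cv2.INTER_CUBIC),cv2.COLOR_RGB2BGR))
cv2.imwrite("pics/c2.png",cv2.cvtColor(cv2.resize(b,(450,600),interpolation=cv2.INTER_CUBIC),cv2.COLOR_RGB2BGR))
for n in("clip_loop","clip_middle"):
  for r in finder.find_in(ps,n)[:3]: print(n,round(r["conf"],2),np.round(r["position"]),np.round(world(ps,*r["position"])[0],3))
for p in(pt,ps):
  for n in("marker_tip","pointer_tip"):
    for r in finder.find_in(p,n)[:3]: print(n,round(r["conf"],2),np.round(r["position"]),np.round(world(p,*r["position"])[0],3))
E
```

```text
[ 0.54165233 -0.17982619  0.21069777] [[ 0.99304868  0.11728478  0.00993012]
 [ 0.117316   -0.99309118 -0.00262039]
 [ 0.00955419  0.00376714 -0.99994726]]
clip_loop 0.74 [311. 341.] [ 0.507 -0.359  0.01 ]
clip_loop 0.58 [201. 352.] [ 0.186 -0.353  0.007]
clip_middle 0.72 [315. 334.] [ 0.524 -0.335  0.005]
clip_middle 0.48 [199. 348.] [ 0.179 -0.34   0.002]
marker_tip 0.46 [228. 152.] [0.631 0.187 0.273]
pointer_tip 0.76 [251. 202.] [0.526 0.14  0.155]
pointer_tip 0.72 [292. 243.] [ 0.491 -0.034  0.065]
pointer_tip 0.52 [291. 209.] [0.505 0.116 0.069]
```

View pics/c2.png

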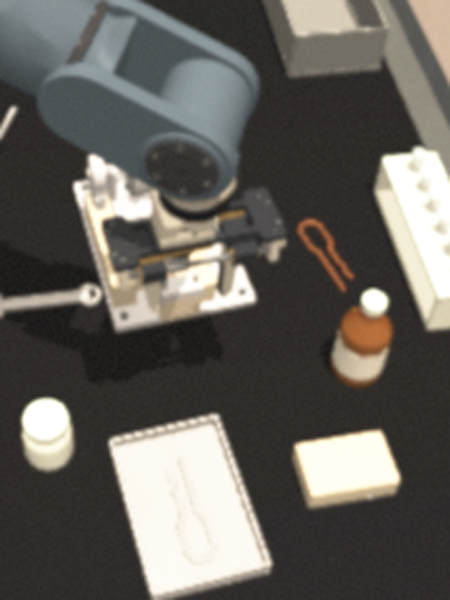

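View 7 (side crop): the clip lies flat in the tray at (190,515), with its middle at about (0.524, -0.335), which is the tray centre. Next I'll check the room around the knob for the gripper's body, and where the pointer and marker are.

```bash
python3 - <<'E'
from h import *
for f in("a","b"):
    p=dict(np.load(f+".npz")); C=cloud(p).reshape(-1,3)
    r=np.hypot(C[:,0]-.56,C[:,1]+.003)
    for z in(.14,.16,.18,.2,.22,.24,.26):
        m=(C[:,2]>z)&(C[:,2]<z+.02)&(r<.4)&(C[:,1]<.3)&(C[:,0]>.42)&(C[:,0]<.68)
        if m.sum():
            q=C[m]; rr=r[m]; i=rr.argsort()[len(rr)//50]; print(f,z,m.sum(),"rmin",rr[i].round(3),q[i].round(3),q.min(0).round(3),q.max(0).round(3))
E
```

```text
a 0.14 445 rmin 0.122 [0.563 0.119 0.141] [0.453 0.109 0.14 ] [0.644 0.184 0.16 ]
a 0.16 113 rmin 0.124 [0.547 0.121 0.172] [0.53  0.118 0.16 ] [0.644 0.198 0.18 ]
a 0.18 37 rmin 0.135 [0.636 0.109 0.195] [0.537 0.109 0.18 ] [0.643 0.209 0.2  ]
a 0.2 55 rmin 0.13 [0.639 0.099 0.218] [0.622 0.099 0.2  ] [0.639 0.228 0.22 ]
a 0.22 140 rmin 0.123 [0.639 0.091 0.235] [0.621 0.088 0.22 ] [0.644 0.229 0.24 ]
a 0.24 94 rmin 0.136 [0.637 0.109 0.243] [0.622 0.101 0.24 ] [0.644 0.212 0.259]
a 0.26 77 rmin 0.198 [0.628 0.183 0.263] [0.622 0.183 0.26 ] [0.651 0.203 0.28 ]
b 0.14 231 rmin 0.113 [0.521 0.103 0.142] [0.454 0.003 0.14 ] [0.642 0.183 0.16 ]
b 0.16 78 rmin 0.119 [0.543 0.115 0.171] [0.53  0.115 0.16 ] [0.644 0.189 0.179]
b 0.18 21 rmin 0.133 [0.634 0.108 0.191] [0.621 0.107 0.181] [0.638 0.203 0.198]
b 0.2 26 rmin 0.123 [0.637 0.093 0.219] [0.621 0.093 0.201] [0.64  0.223 0.22 ]
b 0.22 69 rmin 0.121 [0.641 0.086 0.234] [0.62  0.086 0.22 ] [0.644 0.221 0.24 ]
b 0.24 56 rmin 0.13 [0.637 0.102 0.242] [0.621 0.1   0.24 ] [0.642 0.197 0.259]
b 0.26 51 rmin 0.192 [0.625 0.178 0.261] [0.621 0.177 0.26 ] [0.648 0.202 0.279]
```

View 8 was a repeat of the side view and adds nothing new. The nearest obstacle is 119 mm or more from the knob axis and the body's corner sweeps 101 mm, so there is room. Next I'll check where the camera sits on the tool.

```bash
python3 - <<'E'
from h import *
p,st,C=snap("w5.png")
print(np.round(p["tool_from_camera"],3).tolist(),np.round(p["mtx"],0).tolist(),st["joint_positions"].round(3),st["t"])
s=dict(np.load("b.npz")); print("side cam",np.linalg.inv(s["extrinsics"])[:3,3]); s=dict(np.load("a.npz")); print("top cam",np.linalg.inv(s["extrinsics"])[:3,3])
E
```

```text
[[1.0, -0.001, -0.001, 0.0], [0.001, 0.967, 0.255, -0.07], [0.0, -0.255, 0.967, -0.166], [0.0, 0.0, 0.0, 1.0]] [[330.0, 0.0, 281.0], [0.0, 330.0, 206.0], [0.0, 0.0, 1.0]] [-4.070e-01  3.950e-01  1.612e+00  1.000e-03  1.127e+00 -5.240e-01] 9.9167
side cam [ 0.39173234 -0.87343643  1.156613  ]
top cam [0.20372782 0.05088172 1.49491258]
```

I'll go above the knob, turning the jaws to about +150° yaw so that one long clockwise stroke is possible.

arm_command:
  moves:
    - [0.002, 0.02, 0.005, 0, 0, 7, 0.07]
    - [0.002, 0.02, 0, 0, 0, 7, 0.07]
    - [0.002, 0.02, 0, 0, 0, 7, 0.07]
    - [0.002, 0.02, 0, 0, 0, 7, 0.07]
    - [0.002, 0.02, 0, 0, 0, 7, 0.07]
    - [0.002, 0.02, 0, 0, 0, 7, 0.07]
    - [0.002, 0.02, 0, 0, 0, 7, 0.07]
    - [0.001, 0.01, 0, 0, 0, 7, 0.07]

```text
t: 10.63
ee_pos: [0.5559, -0.0349, 0.2123]
tool_rot: [[0.443, 0.897, 0.003], [0.897, -0.443, 0.004], [0.005, 0.001, -1.0]]
contact_force: [0.4, -0.7, -0.1]
gripper_width: 0.751
```

arm_command:
  moves:
    - [0, 0, 0, 0, 0, 7, 0.07]
    - [0, 0, 0, 0, 0, 7, 0.07]
    - [0, 0, 0, 0, 0, 7, 0.07]
    - [0, 0, 0, 0, 0, 7, 0.07]
    - [0, 0, 0, 0, 0, 7, 0.07]
    - [0, 0, 0, 0, 0, 7, 0.07]
    - [0, 0, 0, 0, 0, 7, 0.07]
    - [0, 0, 0, 0, 0, 7, 0.07]

```text
t: 11.3
ee_pos: [0.5566, -0.038, 0.2105]
tool_rot: [[-0.514, 0.858, -0.005], [0.858, 0.514, 0.005], [0.006, -0.001, -1.0]]
contact_force: [0.8, -0.3, -0.7]
gripper_width: 0.753
```

arm_command:
  moves:
    - [0.001, 0.01, 0, 0, 0, 7, 0.07]
    - [0.001, 0.01, 0, 0, 0, 7, 0.07]
    - [0.001, 0.01, 0, 0, 0, 7, 0.07]
    - [0.0005, 0.005, 0, 0, 0, 7, 0.07]
    - [0, 0, -0.03, 0, 0, 0, 0.07]
    - [0, 0, -0.03, 0, 0, 0, 0.07]
    - [0, 0, 0, 0, 0, 0, 0.07]

```text
t: 11.88
ee_pos: [0.562, -0.0074, 0.149]
tool_rot: [[-0.866, 0.499, -0.004], [0.499, 0.866, 0.001], [0.004, -0.001, -1.0]]
contact_force: [0.1, -0.1, -0.1]
gripper_width: 0.754
```

arm_command:
  moves:
    - [-0.002, 0.0045, 0, 0, 0.2, 0, 0.07]
    - [0, 0, -0.02, 0, 0, 0, 0.07]
    - [0, 0, -0.02, 0, 0, 0, 0.07]
    - [0, 0, -0.002, 0, 0, 0, 0.07]

```text
t: 12.22
ee_pos: [0.5618, -0.0042, 0.1102]
tool_rot: [[-0.864, 0.503, -0.005], [0.503, 0.864, 0.001], [0.005, -0.001, -1.0]]
contact_force: [-0.7, 0.1, -0.7]
gripper_width: 0.752
```

arm_command:
  moves:
    - [-0.0015, 0.001, -0.007, 0, 0.2, 0, 0.07]
    - [-0.0003, 0, -0.0005, 0, 0, 0, 0.04]
    - [-0.0003, 0, -0.0005, 0, 0, 0, 0.04]
    - [-0.0003, 0, -0.0005, 0, 0, 0, 0.04]
    - [-0.0003, 0, -0.0005, 0, 0, 0, 0.04]
    - [-0.0003, 0, -0.0005, 0, 0, 0, 0.04]

```text
t: 12.72
ee_pos: [0.5594, -0.0025, 0.1058]
tool_rot: [[-0.863, 0.505, -0.007], [0.505, 0.863, 0.003], [0.007, -0.001, -1.0]]
contact_force: [5.4, -2.1, -4.3]
gripper_width: 0.512
```

arm_command:
  moves:
    - [0, 0, 0, 0, 0, -7, 0.04]
    - [0, 0, 0, 0, 0, -7, 0.04]
    - [0, 0, 0, 0, 0, -7, 0.04]
    - [0, 0, 0, 0, 0, -7, 0.04]
    - [0, 0, 0, 0, 0, -7, 0.04]
    - [0, 0, 0, 0, 0, -7, 0.04]

```text
t: 13.22
ee_pos: [0.5592, -0.0021, 0.1058]
tool_rot: [[-0.289, 0.957, -0.003], [0.957, 0.289, 0.007], [0.007, -0.001, -1.0]]
contact_force: [0.5, 0.6, -6.3]
gripper_width: 0.511
```

arm_command:
  moves:
    - [0, 0, 0, 0, 0, -7, 0.04]
    - [0, 0, 0, 0, 0, -7, 0.04]
    - [0, 0, 0, 0, 0, -7, 0.04]
    - [0, 0, 0, 0, 0, -7, 0.04]
    - [0, 0, 0, 0, 0, -7, 0.04]
    - [0, 0, 0, 0, 0, -7, 0.04]
    - [0, 0, 0, 0, 0, -7, 0.04]
    - [0, 0, 0, 0, 0, -7, 0.04]

```text
t: 13.88
ee_pos: [0.5594, -0.0015, 0.1058]
tool_rot: [[0.649, 0.761, 0.005], [0.761, -0.649, 0.006], [0.008, -0.0, -1.0]]
contact_force: [2.0, 0.9, -5.1]
gripper_width: 0.51
```

arm_command:
  moves:
    - [0, 0, 0, 0, 0, -7, 0.04]
    - [0, 0, 0, 0, 0, -7, 0.04]
    - [0, 0, 0, 0, 0, -7, 0.04]
    - [0, 0, 0, 0, 0, -7, 0.04]
    - [0, 0, 0, 0, 0, -7, 0.04]
    - [0, 0, 0, 0, 0, -7, 0.04]
    - [0, 0, 0, 0, 0, -7, 0.04]
    - [0, 0, 0, 0, 0, -7, 0.04]

```text
t: 14.55
ee_pos: [0.5601, -0.0014, 0.1058]
tool_rot: [[0.991, -0.135, 0.009], [-0.135, -0.991, -0.002], [0.01, 0.001, -1.0]]
contact_force: [1.6, 0.3, -6.3]
gripper_width: 0.512
```

arm_command:
  moves:
    - [0, 0, 0, 0, 0, -7, 0.04]
    - [0, 0, 0, 0, 0, -7, 0.04]
    - [0, 0, 0, 0, 0, -7, 0.04]
    - [0, 0, 0, 0, 0, -7, 0.04]
    - [0, 0, 0, 0, 0, -7, 0.04]
    - [0, 0, 0, 0, 0, -7, 0.04]
    - [0, 0, 0, 0, 0, -7, 0.04]
    - [0, 0, 0, 0, 0, -7, 0.04]

```text
t: 15.22
ee_pos: [0.5605, -0.0018, 0.1058]
tool_rot: [[0.421, -0.907, 0.004], [-0.907, -0.421, -0.01], [0.01, 0.001, -1.0]]
contact_force: [2.0, -0.7, -6.0]
gripper_width: 0.514
```

arm_command:
  moves:
    - [0, 0, 0, 0, 0, -7, 0.04]
    - [0, 0, 0, 0, 0, -7, 0.04]
    - [0, 0, 0, 0, 0, -7, 0.04]
    - [0, 0, 0, 0, 0, -7, 0.04]
    - [0, 0, 0, 0, 0, -7, 0.04]
    - [0, 0, 0, 0, 0, -7, 0.04]
    - [0, 0, 0, 0, 0, -7, 0.04]
    - [0, 0, 0, 0, 0, -7, 0.04]

```text
t: 15.88
ee_pos: [0.5603, -0.0024, 0.1058]
tool_rot: [[-0.536, -0.844, -0.006], [-0.844, 0.536, -0.008], [0.01, 0.001, -1.0]]
contact_force: [0.3, -0.2, -5.1]
gripper_width: 0.512
```

arm_command:
  moves:
    - [0, 0, 0, 0, 0, -7, 0.04]
    - [0, 0, 0, 0, 0, -7, 0.04]
    - [0, 0, 0, 0, 0, -7, 0.04]
    - [0, 0, 0, 0, 0, -5, 0.04]
    - [0, 0, 0, 0, 0, 0, 0.04]

```text
t: 16.3
ee_pos: [0.5601, -0.0026, 0.1058]
tool_rot: [[-0.862, -0.508, -0.009], [-0.508, 0.862, -0.005], [0.01, 0.001, -1.0]]
contact_force: [0.3, -0.4, -6.4]
gripper_width: 0.509
```

The knob has turned 299° (5.22 rad), so the tilt should be about 0.116 rad. I'll release and look at the pointer and marker from the scale side.

arm_command:
  moves:
    - [0, 0, 0, 0, 0, 0, 0.07]
    - [0, 0, 0, 0, 0, 0, 0.07]
    - [0, 0, 0, 0, 0, 0, 0.07]
    - [0, 0, 0.03, 0, 0, 0, 0.07]
    - [0, 0, 0.04, 0, 0, 0, 0.07]
    - [0, 0, 0.04, 0, 0, 0, 0.07]
    - [0, 0, 0.04, 0, 0, 0, 0.07]
    - [0, 0, 0.04, 0, 0, 7, 0.07]

```text
t: 16.97
ee_pos: [0.5553, -0.0026, 0.2971]
tool_rot: [[-0.783, -0.621, -0.021], [-0.621, 0.784, -0.007], [0.021, 0.008, -1.0]]
contact_force: [0.7, -0.8, -0.6]
gripper_width: 0.753
```

arm_command:
  moves:
    - [0.01, 0.02, 0.005, 0, 0, 7, 0.07]
    - [0.01, 0.02, 0.005, 0, 0, 7, 0.07]
    - [0.01, 0.02, 0.005, 0, 0, 7, 0.07]
    - [0.01, 0.02, 0.005, 0, 0, 7, 0.07]
    - [0.01, 0.02, 0, 0, 0, 7, 0.07]
    - [0.01, 0.02, 0, 0, 0, 7, 0.07]
    - [0.01, 0.02, 0, 0, 0, 7, 0.07]
    - [0.005, 0.01, 0, 0, 0, 5, 0.07]

```text
t: 17.63
ee_pos: [0.6353, 0.1519, 0.3349]
tool_rot: [[0.076, -0.997, 0.014], [-0.997, -0.076, -0.009], [0.01, -0.013, -1.0]]
contact_force: [-0.3, -0.7, 0.1]
gripper_width: 0.752
```

```bash
python3 - <<'E'
from h import *
p,st,C=snap("w6.png",s=1.4)
print(st["t"],st["ee_pos"],st["tool_rot"].round(3).tolist())
np.savez("w6.npz",C=C,px=p["pixels"])
for n in("marker_tip","pointer_tip"):
    for r in finder.find_in(p,n)[:3]: print(n,round(r["conf"],2),np.round(r["position"]),np.round(world(p,*r["position"],st)[0],3))
E
```

```text
17.6333 [0.63534611 0.15188306 0.33488683] [[0.076, -0.997, 0.014], [-0.997, -0.076, -0.009], [0.01, -0.013, -1.0]]
marker_tip 0.83 [227. 215.] [0.638 0.189 0.276]
pointer_tip 0.74 [284. 253.] [0.562 0.141 0.153]
pointer_tip 0.71 [309. 221.] [0.579 0.107 0.075]
pointer_tip 0.48 [401. 249.] [0.57  0.001 0.132]
```

View pics/w6.png

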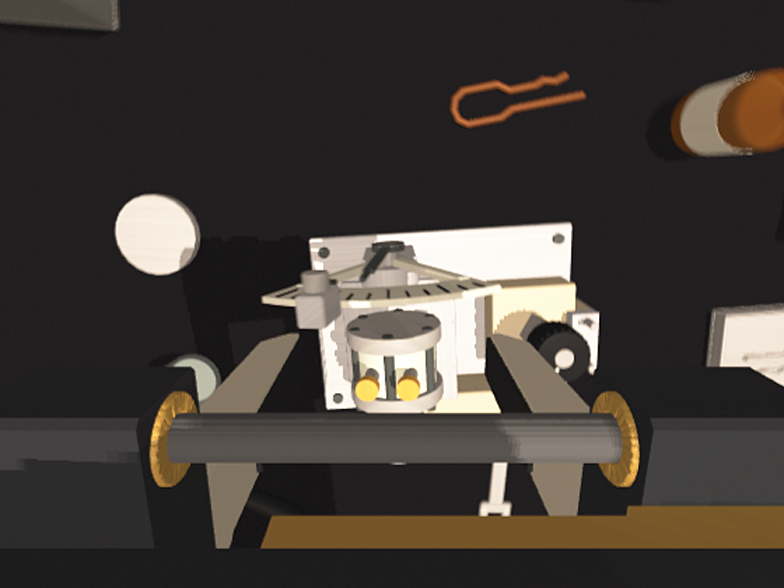

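View 9 (scale side): the dark pointer runs from the hub at (387,247) to its tip at about (367,278). The marker block is at (317,300) and the brown clip is untouched. I'll measure both angles in the scale plane.

```bash
python3 - <<'E'
from h import *
d=np.load("w6.npz"); C=d["C"]; px=d["px"].astype(int)
sl=np.s_[165:235,180:365]
P=C[sl].reshape(-1,3); c=px[sl].reshape(-1,3); r,q=np.mgrid[165:235,180:365]; r=r.ravel();q=q.ravel()
a=np.radians(7); ex=np.array([np.cos(a),np.sin(a)]); ey=np.array([-np.sin(a),np.cos(a)])
D=P[:,:2]-[.56,-.003]; X=D@ex; Y=D@ey
m=(X>.03)&(X<.16)&(P[:,2]>.09)
dk=m&(c.max(1)<70)
print("dark n",dk.sum())
for lo in np.arange(.09,.29,.01):
    k=dk&(P[:,2]>=lo)&(P[:,2]<lo+.01)
    if k.sum(): print(lo.round(2),k.sum(),"X",np.median(X[k]).round(4),"Y",np.round([Y[k].min(),np.median(Y[k]),Y[k].max()],4),"px",q[k].mean().round(),r[k].mean().round())
w=m&(P[:,2]>.255); print("block Y",np.percentile(Y[w],[2,50,98]).round(4),"Z",P[w,2].min(),P[w,2].max().round(4),"X",X[w].min(),X[w].max())
# scale rim: fit circle to bright points away from marker
s=m&(P[:,2]>.17)&(c.min(1)>90)&(Y<.165)
print("scale",s.sum(),"X",np.percentile(X[s],[5,50,95]).round(3))
for y in np.arange(.07,.24,.01):
    k=m&(Y>y)&(Y<y+.01)&(P[:,2]>.17)
    if k.sum(): print("Y",y.round(2),"zmax",P[k,2].max().round(4),"zmin",P[k,2].min().round(4))
im=cv2.cvtColor(d["px"],cv2.COLOR_RGB2BGR)[165:240,180:300]
cv2.imwrite("pics/w6c.png",cv2.resize(im,None,fx=6.5,fy=6.5,interpolation=cv2.INTER_CUBIC))
E
```

```text
dark n 306
0.09 8 X 0.0342 Y [0.1104 0.1149 0.1762] px 288.0 225.0
0.1 4 X 0.1047 Y [0.1466 0.1496 0.1526] px 274.0 173.0
0.11 23 X 0.1046 Y [0.1347 0.1466 0.182 ] px 275.0 177.0
0.12 42 X 0.1022 Y [0.1152 0.1489 0.1804] px 276.0 187.0
0.13 16 X 0.0986 Y [0.1135 0.1454 0.1617] px 288.0 203.0
0.14 15 X 0.1041 Y [0.1465 0.1498 0.1634] px 273.0 180.0
0.15 9 X 0.1041 Y [0.1486 0.1518 0.1549] px 272.0 180.0
0.16 10 X 0.1042 Y [0.1486 0.1511 0.1547] px 272.0 182.0
0.17 13 X 0.1042 Y [0.1504 0.1534 0.1564] px 270.0 184.0
0.18 14 X 0.1041 Y [0.1513 0.1547 0.158 ] px 268.0 186.0
0.19 13 X 0.1042 Y [0.1529 0.1557 0.1585] px 267.0 188.0
0.2 14 X 0.1042 Y [0.1537 0.1569 0.1599] px 266.0 190.0
0.21 25 X 0.1041 Y [0.1543 0.1594 0.2099] px 255.0 194.0
0.22 26 X 0.0936 Y [0.0907 0.159  0.2138] px 262.0 202.0
0.23 47 X 0.0939 Y [0.0926 0.1468 0.2136] px 281.0 206.0
0.24 25 X 0.0942 Y [0.1118 0.1691 0.1793] px 262.0 206.0
0.25 1 X 0.1042 Y [0.1775 0.1775 0.1775] px 237.0 202.0
0.26 1 X 0.107 Y [0.1766 0.1766 0.1766] px 236.0 202.0
block Y [0.1733 0.1818 0.1923] Z 0.2550205301593509 0.2788 X 0.08613536855395458 0.11403555695394205
scale 1493 X [0.089 0.093 0.094]
Y 0.07 zmax 0.2333 zmin 0.2299
Y 0.08 zmax 0.2388 zmin 0.2146
Y 0.09 zmax 0.2436 zmin 0.199
Y 0.1 zmax 0.2469 zmin 0.1779
Y 0.11 zmax 0.2491 zmin 0.1703
Y 0.12 zmax 0.2506 zmin 0.1708
Y 0.13 zmax 0.2518 zmin 0.2189
Y 0.14 zmax 0.2518 zmin 0.173
Y 0.15 zmax 0.2521 zmin 0.1709
Y 0.16 zmax 0.2513 zmin 0.2105
Y 0.17 zmax 0.2788 zmin 0.1701
Y 0.18 zmax 0.2785 zmin 0.1723
Y 0.19 zmax 0.2765 zmin 0.2183
Y 0.2 zmax 0.2395 zmin 0.2023
Y 0.21 zmax 0.2355 zmin 0.207
Y 0.22 zmax 0.2297 zmin 0.2227
```

View pics/w6c.png

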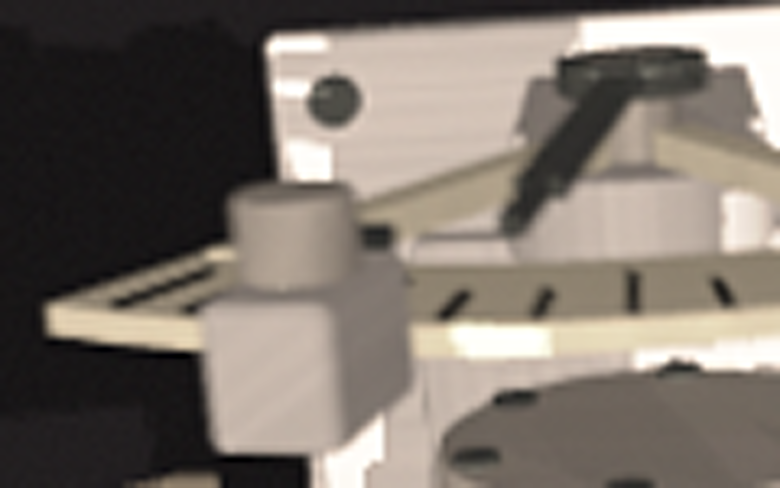

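View 10 (crop): the pointer ends at about (510,225). The needle's dark end shows at (375,238), beside the marker's round clamp at (290,235). The pointer slope fits 0.119 rad, agreeing with the 0.116 from counting knob turn, with the axis at Y≈0.1462. I'll pin down the marker angle from its block faces.

```bash
python3 - <<'E'
from h import *
d=np.load("w6.npz"); C=d["C"]; px=d["px"].astype(int)
a=np.radians(7); ex=np.array([np.cos(a),np.sin(a)]); ey=np.array([-np.sin(a),np.cos(a)])
def tr(u,v):
    P=C[v,u]; D=P[:2]-[.56,-.003]; return np.round([D@ex,D@ey,P[2]],4)
Z=.115; Y0=.1462
for v in (198,202,206,210,214,218,222,226,230):
    L=[tr(u,v) for u in range(210,246)]
    L=[l for l in L if l[2]>.225]
    if L:
        L=np.array(L); ang=np.arctan2(L[:,1]-Y0,L[:,2]-Z); R=np.hypot(L[:,1]-Y0,L[:,2]-Z)
        print(v,len(L),"X",np.median(L[:,0]).round(3),"Y",L[:,1].min(),L[:,1].max(),"R",np.round([R.min(),R.max()],3),"ang",ang.min().round(3),ang.max().round(3),"mid",((ang.min()+ang.max())/2).round(3))
T=np.array([tr(u,v) for v in range(205,240) for u in range(205,250)])
R=np.hypot(T[:,1]-Y0,T[:,2]-Z); t=(R>.158)&(T[:,0]>.08)&(T[:,0]<.12)
print("top face",t.sum(),"slope",np.polyfit(T[t,1],T[t,2],1)[0],"Y range",np.percentile(T[t,1],[1,99]),"ang mid",np.arctan2(np.percentile(T[t,1],[1,99]).mean()-Y0,T[t,2].mean()-Z))
for u,v in((236,201),(237,202),(238,202),(238,201),(239,202)): print(u,v,tr(u,v),px[v,u])
E
```

```text
198 19 X 0.112 Y 0.1765 0.1894 R [0.154 0.161] ang 0.198 0.277 mid 0.238
202 25 X 0.109 Y 0.1754 0.1898 R [0.13  0.161] ang 0.199 0.28 mid 0.24
206 25 X 0.106 Y 0.1731 0.189 R [0.144 0.161] ang 0.189 0.272 mid 0.23
210 36 X 0.103 Y 0.1726 0.2046 R [0.12  0.163] ang 0.185 0.485 mid 0.335
214 36 X 0.102 Y 0.1728 0.202 R [0.131 0.167] ang 0.188 0.424 mid 0.306
218 36 X 0.099 Y 0.1724 0.2025 R [0.135 0.167] ang 0.186 0.429 mid 0.308
222 32 X 0.096 Y 0.1726 0.1924 R [0.143 0.167] ang 0.186 0.282 mid 0.234
226 30 X 0.093 Y 0.1739 0.1928 R [0.147 0.167] ang 0.189 0.286 mid 0.237
230 25 X 0.09 Y 0.176 0.1923 R [0.155 0.167] ang 0.191 0.282 mid 0.236
top face 671 slope -0.13137023021133623 Y range [0.17647 0.19283] ang mid 0.23512855915524142
236 201 [0.1042 0.1787 0.2466] [51 49 46]
237 202 [0.1042 0.1775 0.2503] [51 51 47]
238 202 [0.1039 0.1768 0.2493] [50 50 46]
238 201 [0.1041 0.1771 0.2464] [44 45 42]
239 202 [0.1036 0.1762 0.2478] [61 58 54]
```

The marker is at 0.235 ± 0.005 rad and the pointer at 0.118, leaving 0.117 rad, or about 302° of knob. One more full stroke does it, so I'll go back over the knob at +150°.

arm_command:
  moves:
    - [-0.009, -0.019, 0, 0, 0, 7, 0.07]
    - [-0.009, -0.019, 0, 0, 0, 7, 0.07]
    - [-0.009, -0.019, 0, 0, 0, 7, 0.07]
    - [-0.009, -0.019, 0, 0, 0, 7, 0.07]
    - [-0.009, -0.019, 0, 0, 0, 7, 0.07]
    - [-0.009, -0.019, 0, 0, 0, 7, 0.07]
    - [-0.009, -0.019, 0, 0, 0, 7, 0.07]
    - [-0.009, -0.019, 0, 0, 0, 7, 0.07]

```text
t: 18.45
ee_pos: [0.5554, -0.0125, 0.335]
tool_rot: [[0.87, -0.492, 0.016], [-0.492, -0.871, 0.003], [0.013, -0.011, -1.0]]
contact_force: [0.5, -0.6, 0.1]
gripper_width: 0.758
```

arm_command:
  moves:
    - [0, 0, -0.01, 0, 0, 7, 0.07]
    - [0, 0, -0.01, 0, 0, 7, 0.07]
    - [0, 0, -0.01, 0, 0, 7, 0.07]
    - [0, 0, -0.01, 0, 0, 7, 0.07]
    - [0, 0, -0.01, 0, 0, 7, 0.07]
    - [0, 0, -0.01, 0, 0, 7, 0.07]
    - [0, 0, -0.01, 0, 0, 7, 0.07]
    - [0, 0, -0.01, 0, 0, 7, 0.07]

```text
t: 19.12
ee_pos: [0.5485, -0.0253, 0.2575]
tool_rot: [[0.889, 0.457, 0.015], [0.457, -0.89, 0.016], [0.021, -0.008, -1.0]]
contact_force: [0.5, 0.1, 0.1]
gripper_width: 0.757
```

arm_command:
  moves:
    - [0, 0, 0, 0, 0, 7, 0.07]
    - [0, 0, 0, 0, 0, 7, 0.07]
    - [0, 0, 0, 0, 0, 7, 0.07]
    - [0, 0, 0, 0, 0, 7, 0.07]
    - [0, 0, 0, 0, 0, 7, 0.07]
    - [0, 0, 0, 0, 0, 7, 0.07]
    - [0, 0, 0, 0, 0, 7, 0.07]
    - [0, 0, 0, 0, 0, 7, 0.07]

```text
t: 19.78
ee_pos: [0.5414, -0.0333, 0.2571]
tool_rot: [[0.102, 0.995, -0.007], [0.995, -0.102, 0.017], [0.016, -0.009, -1.0]]
contact_force: [0.8, -0.0, -0.6]
gripper_width: 0.75
```

arm_command:
  moves:
    - [0.002, 0.004, -0.005, 0, 0, 7, 0.07]
    - [0.002, 0.004, -0.005, 0, 0, 7, 0.07]
    - [0.002, 0.004, -0.005, 0, 0, 7, 0.07]
    - [0.002, 0.004, -0.005, 0, 0, 7, 0.07]
    - [0.002, 0.004, -0.005, 0, 0, 7, 0.07]
    - [0.002, 0.004, -0.005, 0, 0, 7, 0.07]
    - [0.002, 0.004, -0.005, 0, 0, 7, 0.07]
    - [0.002, 0.004, -0.005, 0, 0, 7, 0.07]

```text
t: 20.45
ee_pos: [0.5528, -0.009, 0.2196]
tool_rot: [[-0.777, 0.629, -0.013], [0.629, 0.777, 0.003], [0.012, -0.006, -1.0]]
contact_force: [-0.2, -1.0, -0.5]
gripper_width: 0.754
```

arm_command:
  moves:
    - [0.001, 0.002, -0.02, -1, -0.4, 6, 0.07]
    - [0, 0, -0.03, 0, 0, 4, 0.07]
    - [0, 0, -0.02, 0, 0, 0, 0.07]
    - [0, 0, 0, 0, 0, 0, 0.07]

```text
t: 20.78
ee_pos: [0.5521, -0.0101, 0.1491]
tool_rot: [[-0.876, 0.482, -0.0], [0.482, 0.876, -0.018], [-0.009, -0.016, -1.0]]
contact_force: [-1.1, 0.8, -0.7]
gripper_width: 0.752
```

arm_command:
  moves:
    - [0.008, 0.0075, 0, 1, 0, 0, 0.07]
    - [0, 0, -0.018, 0, 0, 0, 0.07]
    - [0, 0, -0.016, 0, 0, 0, 0.07]
    - [0, 0, -0.002, 0, 0, 0, 0.07]

```text
t: 21.12
ee_pos: [0.5629, -0.0036, 0.1177]
tool_rot: [[-0.871, 0.492, 0.006], [0.492, 0.871, 0.002], [-0.004, 0.005, -1.0]]
contact_force: [-0.3, 0.3, -0.6]
gripper_width: 0.749
```

arm_command:
  moves:
    - [-0.0025, 0.001, -0.012, 0, 0.3, 0, 0.07]
    - [-0.0003, 0, -0.0015, 0, 0, 0, 0.07]
    - [-0.0003, 0, -0.0005, 0, 0, 0, 0.04]
    - [-0.0003, 0, -0.0005, 0, 0, 0, 0.04]
    - [-0.0003, 0, -0.0005, 0, 0, 0, 0.04]
    - [-0.0003, 0, -0.0005, 0, 0, 0, 0.04]
    - [0, 0, 0, 0, 0, 0, 0.04]

```text
t: 21.7
ee_pos: [0.5598, -0.0019, 0.1061]
tool_rot: [[-0.868, 0.496, 0.002], [0.496, 0.868, 0.005], [0.0, 0.005, -1.0]]
contact_force: [4.9, -1.9, -8.6]
gripper_width: 0.512
```

Gripped at yaw 150.3°. I'll turn about 302° clockwise, to roughly -152°.

arm_command:
  moves:
    - [0, 0, 0, 0, 0, -7, 0.04]
    - [0, 0, 0, 0, 0, -7, 0.04]
    - [0, 0, 0, 0, 0, -7, 0.04]
    - [0, 0, 0, 0, 0, -7, 0.04]
    - [0, 0, 0, 0, 0, -7, 0.04]
    - [0, 0, 0, 0, 0, -7, 0.04]
    - [0, 0, 0, 0, 0, -7, 0.04]
    - [0, 0, 0, 0, 0, -7, 0.04]

```text
t: 22.37
ee_pos: [0.5599, -0.0019, 0.1061]
tool_rot: [[-0.053, 0.999, 0.006], [0.999, 0.053, 0.0], [-0.0, 0.006, -1.0]]
contact_force: [0.6, -0.2, -3.2]
gripper_width: 0.509
```

arm_command:
  moves:
    - [0, 0, 0, 0, 0, -7, 0.04]
    - [0, 0, 0, 0, 0, -7, 0.04]
    - [0, 0, 0, 0, 0, -7, 0.04]
    - [0, 0, 0, 0, 0, -7, 0.04]
    - [0, 0, 0, 0, 0, -7, 0.04]
    - [0, 0, 0, 0, 0, -7, 0.04]
    - [0, 0, 0, 0, 0, -7, 0.04]
    - [0, 0, 0, 0, 0, -7, 0.04]

```text
t: 23.03
ee_pos: [0.5599, -0.002, 0.1061]
tool_rot: [[0.812, 0.584, 0.004], [0.584, -0.812, -0.005], [0.0, 0.007, -1.0]]
contact_force: [1.1, 0.0, -2.8]
gripper_width: 0.51
```

arm_command:
  moves:
    - [0, 0, 0, 0, 0, -7, 0.04]
    - [0, 0, 0, 0, 0, -7, 0.04]
    - [0, 0, 0, 0, 0, -7, 0.04]
    - [0, 0, 0, 0, 0, -7, 0.04]
    - [0, 0, 0, 0, 0, -7, 0.04]
    - [0, 0, 0, 0, 0, -7, 0.04]
    - [0, 0, 0, 0, 0, -7, 0.04]
    - [0, 0, 0, 0, 0, -7, 0.04]

```text
t: 23.7
ee_pos: [0.5599, -0.002, 0.1061]
tool_rot: [[0.93, -0.367, -0.002], [-0.367, -0.93, -0.007], [0.001, 0.007, -1.0]]
contact_force: [0.2, -0.4, -3.0]
gripper_width: 0.512
```

arm_command:
  moves:
    - [0, 0, 0, 0, 0, -7, 0.04]
    - [0, 0, 0, 0, 0, -7, 0.04]
    - [0, 0, 0, 0, 0, -7, 0.04]
    - [0, 0, 0, 0, 0, -7, 0.04]
    - [0, 0, 0, 0, 0, -7, 0.04]
    - [0, 0, 0, 0, 0, -7, 0.04]
    - [0, 0, 0, 0, 0, -7, 0.04]
    - [0, 0, 0, 0, 0, -7, 0.04]

```text
t: 24.37
ee_pos: [0.5598, -0.002, 0.1061]
tool_rot: [[0.193, -0.981, -0.007], [-0.981, -0.193, -0.003], [0.002, 0.008, -1.0]]
contact_force: [0.6, 0.2, -3.3]
gripper_width: 0.51
```

arm_command:
  moves:
    - [0, 0, 0, 0, 0, -7, 0.04]
    - [0, 0, 0, 0, 0, -7, 0.04]
    - [0, 0, 0, 0, 0, -7, 0.04]
    - [0, 0, 0, 0, 0, -7, 0.04]
    - [0, 0, 0, 0, 0, -7, 0.04]

```text
t: 24.78
ee_pos: [0.5598, -0.002, 0.1061]
tool_rot: [[-0.417, -0.909, -0.007], [-0.909, 0.417, 0.001], [0.002, 0.007, -1.0]]
contact_force: [0.4, 1.2, -3.7]
gripper_width: 0.513
```

arm_command:
  moves:
    - [0, 0, 0, 0, 0, -7, 0.04]
    - [0, 0, 0, 0, 0, -7, 0.04]
    - [0, 0, 0, 0, 0, -7, 0.04]
    - [0, 0, 0, 0, 0, -7, 0.04]
    - [0, 0, 0, 0, 0, -7, 0.04]
    - [0, 0, 0, 0, 0, -2, 0.04]
    - [0, 0, 0, 0, 0, 0, 0.04]

```text
t: 25.37
ee_pos: [0.5598, -0.002, 0.1061]
tool_rot: [[-0.891, -0.454, -0.004], [-0.454, 0.891, 0.005], [0.002, 0.007, -1.0]]
contact_force: [0.0, 1.0, -2.8]
gripper_width: 0.511
```

arm_command:
  moves:
    - [0, 0, 0, 0, 0, 0, 0.07]
    - [0, 0, 0, 0, 0, 0, 0.07]
    - [0, 0, 0, 0, 0, 0, 0.07]
    - [0, 0, 0.03, 0, 0, 0, 0.07]
    - [0, 0, 0.04, 0, 0, 0, 0.07]
    - [0, 0, 0.04, 0, 0, 0, 0.07]
    - [0, 0, 0.04, 0, 0, 0, 0.07]
    - [0, 0, 0.04, 0, 0, 7, 0.07]

```text
t: 26.03
ee_pos: [0.5546, -0.0019, 0.2964]
tool_rot: [[-0.825, -0.566, -0.02], [-0.566, 0.825, 0.004], [0.014, 0.014, -1.0]]
contact_force: [2.0, 0.2, 0.3]
gripper_width: 0.757
```

arm_command:
  moves:
    - [0.01, 0.02, 0.005, 0, 0, 7, 0.07]
    - [0.01, 0.02, 0.005, 0, 0, 7, 0.07]
    - [0.01, 0.02, 0.005, 0, 0, 7, 0.07]
    - [0.01, 0.02, 0.005, 0, 0, 7, 0.07]
    - [0.01, 0.02, 0, 0, 0, 7, 0.07]
    - [0.01, 0.02, 0, 0, 0, 7, 0.07]
    - [0.01, 0.02, 0, 0, 0, 7, 0.07]
    - [0.005, 0.01, 0, 0, 0, 5, 0.07]

```text
t: 26.7
ee_pos: [0.6347, 0.1526, 0.333]
tool_rot: [[0.005, -1.0, 0.004], [-1.0, -0.005, -0.002], [0.002, -0.004, -1.0]]
contact_force: [0.2, -0.5, 0.0]
gripper_width: 0.754
```

```bash
python3 - <<'E'
from h import *
p,st,C=snap("w7.png",s=6,crop=(170,150,300,245))
print(st["t"],st["ee_pos"],st["tool_rot"].round(3).tolist())
px=p["pixels"].astype(int)
np.savez("w7.npz",C=C,px=p["pixels"])
a=np.radians(7); ex=np.array([np.cos(a),np.sin(a)]); ey=np.array([-np.sin(a),np.cos(a)])
sl=np.s_[150:245,170:330]; P=C[sl].reshape(-1,3); c=px[sl].reshape(-1,3)
D=P[:,:2]-[.56,-.003]; X=D@ex; Y=D@ey; Z=P[:,2]
k=(c.max(1)<75)&(X>.098)&(X<.110)&(Z>.14)&(Z<.24)&(Y>.14)&(Y<.2)
f=np.polyfit(Z[k],Y[k],1); 
k2=k&(np.abs(Y-np.polyval(f,Z))<.006); f=np.polyfit(Z[k2],Y[k2],1)
print("pointer",k.sum(),k2.sum(),"angle",np.arctan(f[0]),"axis Y",np.polyval(f,.115))
for lo in np.arange(.14,.25,.01):
    q=k&(Z>=lo)&(Z<lo+.01)
    if q.any(): print(lo.round(2),q.sum(),np.median(Y[q]).round(4))
R=np.hypot(Y-.1462,Z-.115); t=(R>.158)&(X>.08)&(X<.12)&(Z>.2); y=np.percentile(Y[t],[1,99]).mean()
print("marker top",t.sum(),"Y",y,"ang",np.arctan2(y-.1462,Z[t].mean()-.115))
pt,_,Ct=snap("t2.png",cam="top",s=1.42); ps,_,Cs=snap(cam="side")
for n in("clip_loop","clip_middle"):
  for r in finder.find_in(ps,n)[:2]: print(n,round(r["conf"],2),np.round(world(ps,*r["position"])[0],3))
E
```

```text
26.7 [0.63469851 0.15263351 0.333038  ] [[0.005, -1.0, 0.004], [-1.0, -0.005, -0.002], [0.002, -0.004, -1.0]]
pointer 172 172 angle 0.2348726195635362 axis Y 0.14539907091194526
0.14 12 0.1525
0.15 13 0.1553
0.16 15 0.1573
0.17 17 0.1589
0.18 19 0.1621
0.19 18 0.1642
0.2 21 0.1667
0.21 24 0.1693
0.22 15 0.1718
0.23 18 0.1743
marker top 911 Y 0.18466601227822493 ang 0.22548081019134714
clip_loop 0.57 [ 0.188 -0.334 -0.002]
clip_loop 0.46 [ 0.783 -0.013  0.011]
clip_middle 0.73 [0.537 0.101 0.122]
clip_middle 0.71 [ 0.516 -0.357  0.004]
```

View pics/w7.png

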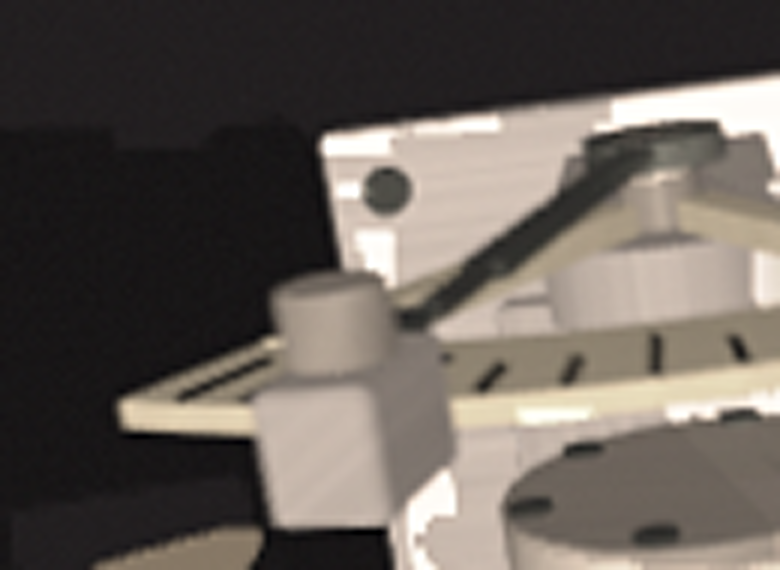

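View 11: the pointer's end at (405,320) meets the marker needle. The fit gives the pointer 0.235 rad (0.234 by counting knob turns) and the marker 0.226–0.235 rad, well within the 0.03 allowed. The gripper is open, high and clear, and the clip was seen flat in the tray, so I'll hand in.

```bash
python3 - <<'E'
from h import *
p,st,C=snap(cam="top"); Q=C[185:235,370:445].reshape(-1,3)
m=(abs(Q[:,0]-.523)<.05)&(abs(Q[:,1]+.333)<.08); print("tray interior z pct",np.percentile(Q[m,2],[1,50,95,99.5]).round(4))
print(st["contact_force"],manip.job_done())
E
```

```text
tray interior z pct [-0.0043  0.0037  0.011   0.0156]
the job is handed in; nothing more can be done
[-0.28547026  0.30895298 -0.08111416] None
```

The clip is out of the neck and lying in the tray, the pointer lines up with the marker, and the job is handed in. No verdict was reported.

- **Clip:** I gripped the steel clip by its loop, pulled it about 100 mm level out of the neck and laid it in the tray. The side picture showed it flat with its middle near the tray centre. A later network reading put the middle about 25 mm from centre, still well inside the walls. The depth inside the tray stayed within about 16 mm of the bench, as it should for a flat clip.
- **Knob:** I wound it clockwise in two strokes, 299° and 303°, which is 10.5 rad or about 0.234 rad of tilt.
- **Pointer and marker:** A fit to the last close picture gives the pointer at 0.235 rad. I measured the marker at 0.235 rad before the second stroke and 0.226 rad after it. The second fit probably picked up neighbouring points, and both are well inside the 0.03 rad allowed.
- **Other checks:** At the end the gripper was open and clear of everything, with forces near zero. I saw no bystander moved, but I did not re-measure them all. In the last round the networks also gave some false clip detections on look-alikes and on the stand.

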